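# Finish the pyramid of turning blanks on the drying stand

### The arm

A 6-joint arm with a two-finger parallel gripper is mounted at the origin on a cart in front of the work surface, level with it; the furniture and walls round the work are solid. World frame = base frame: x ahead of the robot, y to its left, z up, the work surface at z = 0. Lengths are in mm, angles in degrees, forces in N, time in s.
With the tool pointing down it reaches from about 300 to 775 mm from the base axis. Payload 14.6 kg.
Tool frame: the origin (TCP) lies midway between the tips of the shut fingers; the grasp point (between the pads) lies 19 mm behind it; z points along the fingers, y is the line along which they close (so a half turn about z gives the same grasp; the last joint's range is limited). The gripper opens to 94 mm and grips with 3 to 60 N. Pads are 16 mm wide; open, the fingers measure 119 mm over their backs; the gripper's body (75 mm by 177 mm) begins 78 mm behind the grasp point.
Start: joints at [64.538, 17.183, 87.147, -0, 75.671, -3.816], TCP at [202.879, 511.204, 205.446] pointing down, gripper open.
Joint ranges: [-173.82, 173.82], [-45.26, 126.66], [13.44, 144.39], [-59.66, 239.66], [0, 175.72], [-146.38, 146.38]. Speed limits (degrees/s): [127.2, 127.2, 147.25, 180, 180, 180].

### API

Orientations are given as [roll, pitch, yaw] about the fixed x, y, z axes, in that order (R = Rz(yaw) Ry(pitch) Rx(roll)).
In Python, from cell import get_obs, optics, job gives the robot as it stands. The module is installed in compiled form; this text tells all that it offers.
- The arm moves only by the tool play_rows, never from a script. Its argument "rows" is a list of rows, each a list of 7 numbers: the shift along the world's x, y, z scaled (see below), then the turn, a rotation vector about the world's x, y, z scaled (see below), then the opening, from 0 (shut) to 1 (fully open). A call has 1 to 10 rows; each row shifts and turns the commanded pose from where the row before left it; what a row does not reach is not made up. The controller multiplies each number of a shift by 0.2 m and each number of a turn by 45 degrees. A row lasts 1/8 s, in which the tool goes at most 62.5 mm and 10.7 degrees, less where a joint would pass 70% of its speed; a pose out of reach is approached as far as the arm can. A call with a number of a shift or a turn outside -1 to 1 is refused whole. A call with a gripper value outside its range is refused whole. The fingers move at their own pace and stop on an object; the grip force is fixed at half the most. Time passes only in rows, so rows that do not move let the fingers close. It gives the time, the measured TCP pose, the force, the opening and the grip force at its end, in the units of the state.
- get_obs(): the state, without advancing time (a new reading comes with each control period).
- optics.get_image(name): name is "scene" or "side" or "wrist"; returns (picture, depth): 420x560x3 uint8, red, green, blue; 420x560 float32, mm along the optical axis (not along the pixel's ray), 0 where there is no reading.
- optics.camera_params(name): a dict with "fovy" (degrees; the focal length in pixels is half the picture's height over the tangent of half this angle, whatever the lens; pixels are square), "cx", "cy" (the principal point, pixels), "R" (3x3) and "t" (3): a world point X has camera coordinates R X + t; the wrist camera has in their place "mount" (4x4, takes a point from camera to tool coordinates, whose origin is the TCP and whose axes are the flange's). Camera axes: x right, y down, z forward; pixel columns grow to the right and rows downward; lengths in mm; the calibration is good to about 2 mm. A picture is of the moment at which its call begins: read the wrist's pose just before it. camera_params takes no time and is no camera call.
- job.job_done(): hands the job in; it is judged then, once.
The state is a dict: "time": time; "joint_positions": joint angles; "dq": joint speeds; "tau": joint torques, N m; "ee_pos": TCP position; "ee_rot": TCP orientation; "force": force on the tool from outside, world axes, zero at the start; "torque": the same for the moment, N m; "opening": finger opening in mm; "grasp_force": force on a finger pad.
Only numpy, scipy, OpenCV 4.12 (cv2) and the standard library are available. Lean on these libraries where they do the work, as an engineer would, in place of code of your own. Each camera call takes 0.05 s, during which the arm holds its last target. There are 200 camera calls.

### The job

Finish the pyramid of round birch blanks on the drying stand with the two blanks left on the bench. One of them still stands on its end: tip it over onto its side on the bench first. Lay one blank in the empty gap at the front of the second row and the other in the gap on top, both snug between the two below with their ends in line with the rest, without upsetting the stack or knocking over the egg cups on the shelf above or the oil jar.

Things in the scene. Friction and masses are not known exactly. Their poses are not given: they have to be found in the camera images.
- stand: two-tier wooden stand, fixed; origin at the centre of its underside, x to its back, y to its left. Deck 180 mm deep (x), 240 mm long, top at 40 mm; 18 mm stop rails front and back. Upper shelf over x = -12 to 96 mm, underside at 275 mm, posts near the back corners. It hangs over both gaps: a gripper pointing straight down hits it; lean it about 40 degrees, reaching in from the front under the shelf edge
- stand_gap (a point): where the centre of a blank lies when it is seated in the empty front gap of the second row: 24 mm in front of the stand's middle, 105 mm above its underside; axes as the stand, stacked blanks lie along y
- stand_top (a point): where the centre of the top blank lies when seated across the two second-row blanks: on the stand's middle, 147 mm above its underside; axes as the stand, stacked blanks lie along y
- blank_lying_center (a point): round birch turning blank, a plain cylinder 48 mm in diameter and 68 mm long, pale wood with both end faces sealed in red wax, about 85 g; the point is its centre, its long axis is its own y axis; lies on the bench on its side (centre 24 mm high)
- blank_standing_center (a point): the same sort of blank (48 mm by 68 mm), long axis its own z, point at its centre; stands on end on the bench, top 68 mm high. Pushed sideways near its top with shut fingers (tips 50 to 60 mm above the bench) it tips over after about 40 mm and lies along the push, its centre some 60 mm beyond where it stood; pushed low it slides. Lying, it can be taken by its two ends like the other
- row_near_center (a point): round birch turning blank, a plain cylinder 48 mm in diameter and 68 mm long, pale wood with both end faces sealed in red wax, about 85 g; the point is its centre, its long axis is its own y axis; bottom row on the deck, at the front
- row_mid_center (a point): round birch turning blank, a plain cylinder 48 mm in diameter and 68 mm long, pale wood with both end faces sealed in red wax, about 85 g; the point is its centre, its long axis is its own y axis; bottom row, in the middle
- row_far_center (a point): round birch turning blank, a plain cylinder 48 mm in diameter and 68 mm long, pale wood with both end faces sealed in red wax, about 85 g; the point is its centre, its long axis is its own y axis; bottom row, at the back
- second_far_center (a point): round birch turning blank, a plain cylinder 48 mm in diameter and 68 mm long, pale wood with both end faces sealed in red wax, about 85 g; the point is its centre, its long axis is its own y axis; second row, in the back gap
- cup_left: dark turned wooden egg cup, 48 mm wide and 57 mm high, loose on the stand's upper shelf; origin at the centre of its foot
- cup_right: second such egg cup on the upper shelf; origin at the centre of its foot
- jar: jar of wood oil, 60 mm wide and 88 mm high, loose on the bench; origin at the centre of its underside

How it is judged:
By the outcome, as a careful person would: the job done as asked, in the order asked, and still so for the second after the job is handed in, with the robot touching nothing.
It also fails if it takes over 67 s, if anything falls off the work surface, if the arm or the gripper's body presses on something with over 40 N, if the wrist force passes 120 N, or if a joint passes its speed limit or range.

## Working session

There is one attempt and no reset: what is moved stays moved. The work goes in short steps, Python scripts to look and compute and a tool call to move; the robot and the scene stay as the last step left them, time stands still between calls to the robot, and variables do not carry over. Pictures are saved under pics/ and viewed, at most 10 in all, crops included, and the job is handed in when it is done.

Besides the shell and the picture viewer there is one more tool, called after "Emit:" by a JSON object that holds its "method" and its "body", one argument or row to a line. play_rows: Moves the arm, as the interface text tells. Its arguments: {"type":"object","properties":{"rows":{"type":"array"}},"required":["rows"]}

```bash
mkdir -p pics; cat > h.py <<'E'
import numpy as np, cv2
from cell import get_obs, optics, job
from scipy.spatial.transform import Rotation as Ro
def grab(n):
    o=get_obs(); im,d=optics.get_image(n); p=optics.camera_params(n)
    f=im.shape[0]/2/np.tan(np.radians(p['fovy']/2))
    if 'mount' in p:
        T=np.eye(4);T[:3,:3]=Ro.from_euler('xyz',o['ee_rot'],degrees=True).as_matrix();T[:3,3]=o['ee_pos']
        C=T@np.array(p['mount'])
    else:
        C=np.eye(4);R=np.array(p['R']);C[:3,:3]=R.T;C[:3,3]=-R.T@np.array(p['t'])
    v,u=np.mgrid[:im.shape[0],:im.shape[1]]
    P=np.dstack([(u-p['cx'])/f*d,(v-p['cy'])/f*d,d])@C[:3,:3].T+C[:3,3]
    return im,d,P,C,p,f
def save(n,im): cv2.imwrite('pics/'+n,im[:,:,::-1])
E
python3 - <<'E'
from h import *
for n in('scene','side'):
    im,d,P,C,p,f=grab(n); save(n+'0.png',im); np.savez(n+'0.npz',im=im,d=d,P=P); print(n,C.round(2).tolist(),f,p['cx'],p['cy'])
print(get_obs())
E
```

```text
scene [[0.66, -0.59, 0.47, 12.11], [-0.75, -0.51, 0.42, -582.43], [-0.01, -0.63, -0.78, 1092.28], [0.0, 0.0, 0.0, 1.0]] 544.661022315569 279.78684202195484 213.15810169920252
side [[-1.0, -0.03, 0.07, 496.4], [-0.07, 0.49, -0.87, 750.82], [-0.0, -0.87, -0.49, 663.75], [0.0, 0.0, 0.0, 1.0]] 436.9596178271363 279.1866056423581 208.92370345752505
{'time': 0.1, 'joint_positions': array([ 6.45372330e+01,  1.72104682e+01,  8.71759130e+01,  2.22789203e-03,
        7.56709884e+01, -3.81509924e+00]), 'dq': array([ 0.01243827, -0.12972874, -0.04194675, -0.01605567, -0.00579225,
        0.06679228]), 'tau': array([ 3.09283256e-03, -5.32644582e+01, -3.53288662e+01,  7.09571620e-02,
        2.33519368e-02, -6.43673411e-05]), 'ee_pos': array([202.78006795, 511.00416018, 204.96812819]), 'ee_rot': array([-1.79942901e+02, -5.97044453e-03,  1.58351777e+02]), 'force': array([-0.14109155,  0.48132037, -0.28926535]), 'torque': array([-0.02888958,  0.00201628, -0.00105844]), 'grasp_force': 0.0, 'opening': 93.8314864326403}
```

View pics/scene0.png

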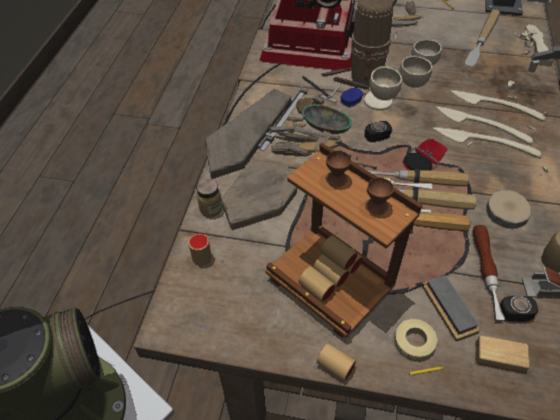

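View pics/side0.png

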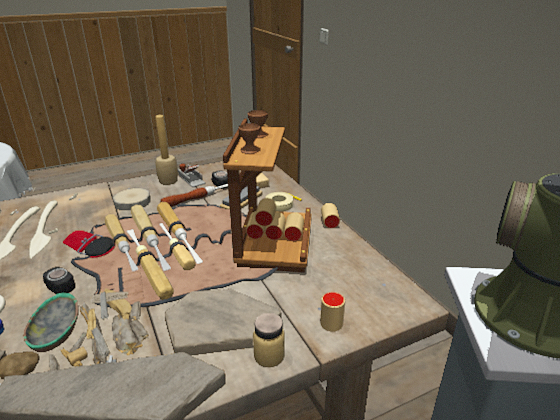

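The scene view shows the standing blank (200,250), the jar (209,197), the lying blank (336,362) and the stand (335,260). The side view shows the stack's red ends near (265,225) and the standing blank at (333,310).

```bash
python3 - <<'E'
from h import *
S=np.load('scene0.npz');D=np.load('side0.npz')
def red(im):
    h=cv2.cvtColor(im,cv2.COLOR_RGB2HSV); return (((h[...,0]<7)|(h[...,0]>173))&(h[...,1]>170)&(h[...,2]>70)).astype(np.uint8)
for nm,Z in(('scene',S),('side',D)):
    m=red(Z['im']); n,l,st,c=cv2.connectedComponentsWithStats(m)
    for i in range(1,n):
        if st[i,4]>25:
            q=Z['P'][l==i]; print(nm,st[i].tolist(),np.median(q,0).round(1),q.min(0).round(),q.max(0).round())
# lying blank & jar clouds
for nm,Z,b in(('scene',S,(305,335,370,390)),('side',D,(315,195,345,235)),('scene',S,(190,172,228,218)),('side',D,(245,305,292,370)),('scene',S,(180,228,218,270)),('side',D,(315,285,350,335))):
    x0,y0,x1,y1=b; q=Z['P'][y0:y1,x0:x1].reshape(-1,3); q=q[(q[:,2]>8)&(q[:,2]<110)]
    r=cv2.minAreaRect(q[:,:2].astype(np.float32)); print(nm,b,len(q),r,q[:,2].max(), np.percentile(q,[2,98],axis=0).round().tolist())
# shelf and deck
for z0,z1 in((282,310),(36,44)):
    for nm,Z in(('scene',S),('side',D)):
        P=Z['P']; k=(P[...,2]>z0)&(P[...,2]<z1)&(Z['d']>0)
        k&=(P[...,0]>300)&(P[...,0]<800)&(P[...,1]>-250)&(P[...,1]<250)
        k=cv2.morphologyEx(k.astype(np.uint8),cv2.MORPH_OPEN,np.ones((3,3)))
        n,l,st,c=cv2.connectedComponentsWithStats(k)
        for i in range(1,n):
            if st[i,4]>300:
                q=P[l==i]; print(nm,z0,st[i].tolist(),cv2.minAreaRect(q[:,:2].astype(np.float32)),np.median(q[:,2]))
E
```

```text
scene [336, 6, 5, 8, 29] [1334.4  340.7  147.2] [1304.  330.  132.] [1362.  356.  162.]
scene [261, 51, 90, 19, 788] [1191.3  358.5   20.9] [  12. -582.   -1.] [1286.  491. 1092.]
scene [419, 139, 28, 22, 313] [1100.3 -178.2   30.4] [  12. -582.   18.] [1130. -137. 1092.]
scene [416, 150, 21, 14, 44] [1074.8 -172.1   16.3] [1064. -205.    9.] [1085. -134.   22.]
scene [190, 235, 17, 14, 189] [440.8  62.8  67.1] [421.  43.  62.] [462.  85.  72.]
side [256, 211, 16, 15, 149] [ 605.3 -183.8  104.9] [ 587. -188.   85.] [ 625. -177.  126.]
side [325, 215, 14, 13, 132] [ 429.4 -316.1   23.9] [ 410. -323.    5.] [496. 751. 664.]
side [247, 225, 16, 14, 145] [ 630.1 -186.    63.4] [ 611. -191.   42.] [ 650. -182.   84.]
side [266, 226, 16, 13, 147] [ 582.6 -184.4   64.3] [ 562. -189.   45.] [ 601. -180.   85.]
side [285, 227, 16, 14, 168] [ 534.3 -182.1   64.3] [ 514. -188.   43.] [ 552. -178.   85.]
side [63, 231, 30, 20, 301] [1099.2 -164.2   32.8] [1078. -208.   21.] [1127. -132.   40.]
side [79, 236, 17, 16, 54] [1075.2 -165.    17. ] [1067. -204.   13.] [1081. -136.   21.]
side [90, 246
[... 1688 characters left out ...]
.90484619140625), (144.14102172851562, 71.78477478027344), 5.132802963256836) 39.06114716830757
side 36 [243, 235, 64, 29, 1341] ((575.7383422851562, -149.4642333984375), (113.9775161743164, 159.44778442382812), 89.4762191772461) 41.19891633946952
side 36 [171, 289, 95, 55, 1925] ((662.9094848632812, 108.16111755371094), (174.37722778320312, 139.9900665283203), 56.35224914550781) 37.62874216205
side 36 [166, 291, 44, 30, 626] ((741.0161743164062, 64.72129821777344), (93.63209533691406, 75.51797485351562), 22.80442237854004) 37.623721864135234
side 36 [130, 352, 94, 27, 1704] ((717.6261596679688, 221.83978271484375), (56.24032974243164, 164.5375518798828), 89.9623031616211) 39.457926757941664
```

Emit:
{"method": "play_rows", "body": {
  "rows": [
    [0.074,-0.119,0,0,0,-0.22,0],
    [0.074,-0.119,0,0,0,-0.22,0],
    [0.074,-0.119,0,0,0,-0.22,0],
    [0.074,-0.119,0,0,0,-0.22,0],
    [0.074,-0.119,0,0,0,-0.22,0],
    [0.074,-0.119,0,0,0,-0.22,0],
    [0.074,-0.119,0,0,0,-0.22,0],
    [0.074,-0.119,0,0,0,-0.22,0]
  ]
}}

```text
time: 1.1
ee_pos: [321.6, 319.9, 205.3]
ee_rot: [-180.0, 0.0, 78.8]
force: [0.8, 0.8, -0.5]
opening: 17.5
grasp_force: 0.0
```

Emit:
{"method": "play_rows", "body": {
  "rows": [
    [0.074,-0.119,0,0,0,-0.22,0],
    [0.074,-0.119,0,0,0,-0.22,0],
    [0.074,-0.119,0,0,0,-0.22,0],
    [0.074,-0.119,0,0,0,-0.22,0],
    [0.074,-0.119,0,0,0,-0.22,0],
    [0.074,-0.119,0,0,0,-0.22,0],
    [0.074,-0.119,0,0,0,-0.22,0],
    [0.074,-0.119,0,0,0,-0.22,0],
    [0,0,0,0,0,0,0]
  ]
}}

```text
time: 2.22
ee_pos: [440.0, 129.4, 205.1]
ee_rot: [180.0, 0.0, -0.2]
force: [-0.2, 0.7, -0.4]
opening: 0.5
grasp_force: 0.0
```

Emit:
{"method": "play_rows", "body": {
  "rows": [
    [0,0.025,-0.25,0,0,0,0],
    [0,0.025,-0.25,0,0,0,0],
    [0,0,-0.25,0,0,0,0],
    [0,0,0,0,0,0,0],
    [0,-0.08,0,0,0,0,0],
    [0,-0.08,0,0,0,0,0]
  ]
}}

```text
time: 2.98
ee_pos: [440.6, 107.5, 57.3]
ee_rot: [-180.0, -0.2, 0.0]
force: [-0.2, 0.2, -0.0]
opening: 0.4
grasp_force: 0.0
```

Emit:
{"method": "play_rows", "body": {
  "rows": [
    [0,-0.04,0,0,0,0,0],
    [0,-0.04,0,0,0,0,0],
    [0,-0.04,0,0,0,0,0],
    [0,-0.04,0,0,0,0,0],
    [0,-0.04,0,0,0,0,0],
    [0,-0.04,0,0,0,0,0]
  ]
}}

```text
time: 3.72
ee_pos: [439.6, 59.9, 55.4]
ee_rot: [180.0, 0.0, -0.0]
force: [1.2, 0.1, -0.2]
opening: 0.4
grasp_force: 0.0
```

```bash
python3 - <<'E'
from h import *
im,d,P,C,p,f=grab('side'); save('push.png',im[180:400,200:480].repeat(2,0).repeat(2,1)); print(get_obs()['ee_pos'])
E
```

```text
[439.61423987  59.28680966  55.36083155]
```

View pics/push.png

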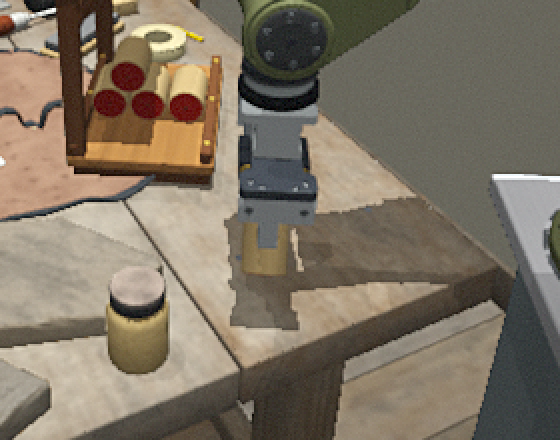

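The fingers stand against the blank, crop (268,240), which has not clearly fallen yet; I keep pushing.

Emit:
{"method": "play_rows", "body": {
  "rows": [
    [0,-0.04,0,0,0,0,0],
    [0,-0.03,0,0,0,0,0],
    [0,0,0,0,0,0,0],
    [0,0.15,0,0,0,0,0],
    [0,0.2,0.2,0,0,0,0.5],
    [0,0.1,0.25,0,0,0,1],
    [-0.1,0,0.25,0,0,0,1],
    [-0.1,0,0.1,0,0,0,1]
  ]
}}

```text
time: 4.78
ee_pos: [399.7, 137.0, 218.0]
ee_rot: [-180.0, -0.2, -0.0]
force: [-0.7, -0.4, 0.0]
opening: 36.8
grasp_force: 0.0
```

```bash
cat > blanks.py <<'E'
from h import *
import sys
for nm in('scene','side'):
    im,d,P,C,p,f=grab(nm)
    for c in((440,0),(430,-350)):
        k=(abs(P[...,0]-c[0])<70)&(abs(P[...,1]-c[1])<75)&(P[...,2]>8)&(P[...,2]<75)&(d>0)
        q=P[k]
        if len(q)<50: print(nm,c,'none');continue
        n,l,st,_=cv2.connectedComponentsWithStats(k.astype(np.uint8)); i=1+st[1:,4].argmax(); q=P[l==i]
        t=q[q[:,2]>38]; 
        print(nm,c,len(q),'z98',np.percentile(q[:,2],98).round(1),cv2.minAreaRect(q[:,:2].astype(np.float32)),'top',cv2.minAreaRect(t[:,:2].astype(np.float32)))
    if nm=='side': save(sys.argv[1],im)
E
python3 blanks.py tip.png
```

```text
scene (440, 0) 649 z98 49.0 ((434.9206237792969, 1.3004226684570312), (72.01068878173828, 46.96825408935547), 87.64386749267578) top ((435.8450012207031, 1.9237174987792969), (71.2437973022461, 39.987945556640625), 85.07792663574219)
scene (430, -350) 829 z98 48.8 ((431.40533447265625, -350.1299743652344), (47.86219024658203, 69.78233337402344), 4.897979259490967) top ((430.9255676269531, -350.4768981933594), (40.350067138671875, 68.78826904296875), 5.838606357574463)
side (440, 0) 701 z98 49.9 ((436.86297607421875, 4.097866058349609), (72.777099609375, 47.03727340698242), 87.35692596435547) top ((436.49212646484375, 3.781085968017578), (72.12779998779297, 40.517765045166016), 87.10174560546875)
side (430, -350) 360 z98 50.5 ((432.4298095703125, -346.2841491699219), (46.930931091308594, 76.37415313720703), 5.011155128479004) top ((431.7662353515625, -346.44256591796875), (39.8399658203125, 76.50084686279297), 6.800389289855957)
```

View pics/tip.png

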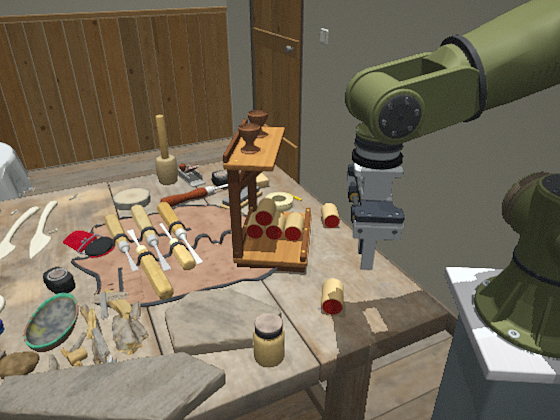

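The blank fell cleanly and lies along y with its red end at side pixel (332,300); stack and jar are undisturbed.

Emit:
{"method": "play_rows", "body": {
  "rows": [
    [0.06,-0.22,0,0,0,-0.055,1],
    [0.06,-0.22,0,0,0,0,1],
    [0.06,-0.23,-0.1,0,0,0,1],
    [0,0,-0.25,0,0,0,1],
    [0,0,-0.25,0,0,0,1],
    [0,0,-0.15,0,0,0,1],
    [0,0,0,0,0,0,1]
  ]
}}

```text
time: 5.75
ee_pos: [434.4, 2.4, 63.1]
ee_rot: [-180.0, 0.3, -2.5]
force: [-0.0, -0.1, 0.5]
opening: 94.0
grasp_force: 0.0
```

```bash
python3 - <<'E'
from h import *
im,d,P,C,p,f=grab('wrist'); save('w1.png',im); print(get_obs()['ee_pos'],np.array(p['mount']).round(2).tolist())
k=(P[...,2]>34)&(P[...,2]<60)&(d>0)&(abs(P[...,0]-436)<60)&(abs(P[...,1]-2)<60)
n,l,st,_=cv2.connectedComponentsWithStats(k.astype(np.uint8)); i=1+st[1:,4].argmax(); q=P[l==i]
print(len(q),cv2.minAreaRect(q[:,:2].astype(np.float32)),q[:,2].max())
E
```

```text
[435.43303427   2.3513656   64.78569815] [[-0.0, -0.97, -0.24, 70.67], [1.0, -0.0, 0.0, -0.05], [-0.0, -0.24, 0.97, -180.37], [0.0, 0.0, 0.0, 1.0]]
7656 ((438.2838439941406, 2.335254669189453), (68.53985595703125, 44.045921325683594), 87.25997161865234) 50.6784906139946
```

View pics/w1.png

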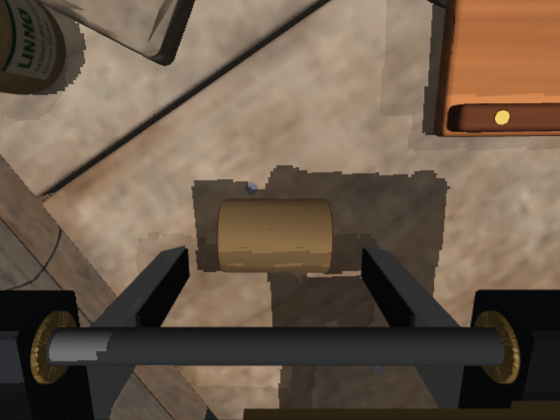

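The wrist view shows the blank centred between the fingers, at pixel (275,235). I go down and grip.

Emit:
{"method": "play_rows", "body": {
  "rows": [
    [0.01,0,-0.15,0,0,0,1],
    [0,0,-0.14,0,0,0,1],
    [0,0,0,0,0,0,1],
    [0,0,0,0,0,0,0],
    [0,0,0,0,0,0,0],
    [0,0,0,0,0,0,0],
    [0,0,0,0,0,0,0],
    [0,0,0,0,0,0,0]
  ]
}}

```text
time: 6.8
ee_pos: [438.2, 2.4, 8.2]
ee_rot: [180.0, -0.1, -2.5]
force: [-1.0, 0.7, 8.2]
opening: 67.9
grasp_force: 30.0
```

Emit:
{"method": "play_rows", "body": {
  "rows": [
    [0,0,0.2,0,0,0,0],
    [0,0,0.25,0,0,0,0],
    [0,0,0.25,0,0,0,0],
    [0,0,0.25,0,0,0,0],
    [0,0,0,0,0,0,0]
  ]
}}

```text
time: 7.42
ee_pos: [439.0, 2.3, 200.8]
ee_rot: [180.0, -0.4, -2.5]
force: [0.1, -0.2, -1.1]
opening: 67.9
grasp_force: 30.0
```

Emit:
{"method": "play_rows", "body": {
  "rows": [
    [0.06,-0.2,0,-0.01,-0.222,0,0],
    [0.06,-0.22,0,-0.01,-0.222,0,0],
    [0.06,-0.22,0,-0.01,-0.222,0,0],
    [0.06,-0.22,0,-0.01,-0.222,0,0],
    [0.06,-0.22,0,0,0,0,0],
    [0,0,0,0,0,0,0],
    [0,0,0,0,0,0,0]
  ]
}}

```text
time: 8.3
ee_pos: [494.6, -194.5, 195.6]
ee_rot: [-179.2, -36.5, -2.4]
force: [-0.1, 0.1, -0.7]
opening: 67.9
grasp_force: 30.0
```

```bash
cat > meas.py <<'E'
from h import *
import sys
o=get_obs(); print(o['ee_pos'].round(1),o['ee_rot'].round(2),o['joint_positions'].round(1))
im,d,P,C,p,f=grab('side'); h=cv2.cvtColor(im,cv2.COLOR_RGB2HSV)
m=(((h[...,0]<7)|(h[...,0]>173))&(h[...,1]>150)&(h[...,2]>50)).astype(np.uint8)
n,l,st,c=cv2.connectedComponentsWithStats(m)
for i in range(1,n):
    q=P[l==i]
    if st[i,4]>25 and 380<np.median(q[:,0])<700: print('side',st[i].tolist(),np.median(q,0).round(1),(np.percentile(q,2,0)/2+np.percentile(q,98,0)/2).round(1))
if len(sys.argv)>1: save(sys.argv[1],im)
im,d,P,C,p,f=grab('scene')
if len(sys.argv)>2: save(sys.argv[2],im[160:400,200:460].repeat(2,0).repeat(2,1))
# wood-coloured stack cylinders seen from scene: points in stand box
Q=(P-[581.2,-218.4,0])@np.array([[.9991,.0419,0],[-.0419,.9991,0],[0,0,1]])
k=(abs(Q[...,1])<45)&(d>0)
for nm,x,z in(('near',-48,64),('mid',0,64),('far',48,64),('sec',24,105.5),('gap',-24,105.5),('top',0,147)):
    a=k&(abs(np.hypot(Q[...,0]-x,Q[...,2]-z)-24)<5)
    if nm in('near','sec','gap','top'):
        q=Q[a]
        if len(q)>40:
            A=np.c_[2*q[:,0],2*q[:,2]] ; b=q[:,0]**2+q[:,2]**2-24**2
            from scipy.optimize import least_squares
            s=least_squares(lambda v:np.hypot(q[:,0]-v[0],q[:,2]-v[1])-24,[x,z],loss='soft_l1').x
            print(nm,len(q),'fit',s.round(1),'y',np.percentile(q[:,1],[1,99]).round(1))
E
python3 meas.py s2.png
```

```text
[ 494.6 -194.5  195.6] [-179.17  -36.52   -2.4 ] [-35.3  -0.2 116.1  33.5  37.5  34.7]
side [305, 179, 9, 11, 37] [ 498.1 -160.1  217.7] [ 496.7 -160.8  214.9]
side [313, 187, 10, 9, 28] [ 472.1 -158.7  197.4] [ 474.8 -159.   198.3]
side [256, 211, 16, 15, 171] [ 605.8 -183.7  105.8] [ 606.9 -184.   105.4]
side [325, 215, 14, 13, 136] [ 429.3 -315.9   25.3] [ 428.7 -315.4   24.9]
side [247, 225, 16, 14, 168] [ 631.2 -185.7   64.4] [ 631.  -185.9   64.4]
side [266, 226, 16, 14, 163] [ 582.9 -184.1   64.4] [ 582.8 -184.4   64.7]
side [285, 227, 16, 14, 172] [ 534.3 -181.8   63.1] [ 533.2 -181.9   63.8]
near 644 fit [-48.   62.6] y [-43.7  18.5]
sec 714 fit [ 24.2 103.7] y [-33.5  34.5]
gap 463 fit [-22.6 103.1] y [-34.2  32.2]
top 242 fit [  1.  144.7] y [-33.2  34.5]
```

View pics/s2.png

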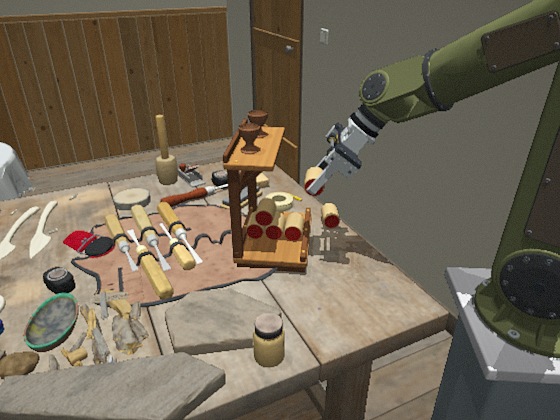

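The blank is held in front of the stack, side pixel (314,182), and the stack is unchanged. Next is the correction to the pre-approach pose.

```bash
cat > plan.py <<'E'
from h import *
import sys
# args: lean yaw then world TCP target x y z
lean,yaw,*t=map(float,sys.argv[1:6]); o=get_obs()
Rd=Ro.from_euler('xyz',[180,-lean,yaw],degrees=True); R=Ro.from_euler('xyz',o['ee_rot'],degrees=True)
print(o['ee_pos'].round(1),o['ee_rot'].round(2),'shift',((np.array(t)-o['ee_pos'])/200).round(3),'turn',((Rd*R.inv()).as_rotvec(degrees=True)/45).round(3))
E
python3 plan.py 40 -2.4 516 -215.7 154
```

```text
[ 495.  -194.1  196.2] [-179.21  -36.58   -2.31] shift [ 0.105 -0.108 -0.211] turn [-0.017 -0.075 -0.013]
```

Emit:
{"method": "play_rows", "body": {
  "rows": [
    [0.035,-0.036,-0.07,-0.008,-0.04,-0.006,0],
    [0.035,-0.036,-0.07,-0.008,-0.035,-0.006,0],
    [0.035,-0.036,-0.07,0,0,0,0],
    [0,0,0,0,0,0,0],
    [0,0,0,0,0,0,0]
  ]
}}

```text
time: 9.02
ee_pos: [516.2, -216.0, 155.2]
ee_rot: [-180.0, -40.0, -2.4]
force: [0.3, 0.3, -1.0]
opening: 68.0
grasp_force: 30.0
```

```bash
python3 plan.py 40 -2.4 567.3 -217.8 92.9; python3 meas.py 2>&1 | head -4
python3 - <<'E'
from h import *
im,d,P,C,p,f=grab('scene')
o=get_obs(); R=Ro.from_euler('xyz',o['ee_rot'],degrees=True).as_matrix()
Q=(P-o['ee_pos'])@R   # tool frame
k=(abs(Q[...,1])<36)&(Q[...,2]>-50)&(Q[...,2]<15)&(abs(Q[...,0])<32)&(d>0); q=Q[k]
from scipy.optimize import least_squares
s=least_squares(lambda v:np.hypot(q[:,0]-v[0],q[:,2]-v[1])-24,[0,-16],loss='soft_l1').x
print('held centre in tool x,z',s.round(1),len(q),np.percentile(q[:,1],[1,99]).round(1))
E
```

```text
[ 516.2 -216.   155.2] [-179.99  -40.04   -2.37] shift [ 0.255 -0.009 -0.312] turn [-0.     0.001 -0.001]
[ 516.2 -216.   155.2] [-179.99  -40.04   -2.37] [-36.6   6.5 116.9  46.2  30.1  20.4]
side [296, 191, 10, 10, 35] [ 518.9 -182.   177. ] [ 516.2 -182.   174. ]
side [256, 212, 16, 14, 174] [ 607.4 -183.7  105.3] [ 606.9 -183.7  105.1]
side [325, 215, 14, 13, 133] [ 429.1 -316.    24.6] [ 428.8 -316.    24. ]
held centre in tool x,z [ -2.1 -15.2] 283 [-33.9  34.7]
```

Emit:
{"method": "play_rows", "body": {
  "rows": [
    [0.064,-0.003,-0.078,0,0,0,0],
    [0.064,-0.003,-0.078,0,0,0,0],
    [0.064,-0.003,-0.078,0,0,0,0],
    [0.016,0,-0.02,0,0,0,0],
    [0.016,0,-0.02,0,0,0,0],
    [0.016,0,-0.02,0,0,0,0],
    [0,0,0,0,0,0,0],
    [0,0,0,0,0,0,0]
  ]
}}

```text
time: 10.18
ee_pos: [564.1, -218.5, 96.1]
ee_rot: [-180.0, -40.0, -2.4]
force: [1.1, -0.4, -0.9]
opening: 67.7
grasp_force: 30.0
```

```bash
python3 plan.py 40 -2.4 567.3 -217.8 92.9; python3 meas.py  pp.png s3.png
```

```text
[ 564.1 -218.5   96.1] [-179.99  -40.04   -2.42] shift [ 0.016  0.004 -0.016] turn [-0.     0.001  0.   ]
[ 564.1 -218.5   96.1] [-179.99  -40.04   -2.42] [-33.2  17.7 112.9  56.   23.4  11.9]
side [256, 211, 16, 15, 176] [ 606.4 -183.8  105.5] [ 606.4 -184.   104.9]
side [325, 216, 14, 12, 138] [ 429.3 -316.    23.6] [ 428.7 -315.8   23.6]
side [247, 225, 16, 14, 163] [ 631.4 -185.8   64.1] [ 631.7 -185.5   63.6]
side [266, 226, 16, 13, 158] [ 582.7 -184.2   64.2] [ 582.6 -184.5   64.6]
side [285, 227, 16, 14, 172] [ 534.2 -182.    63.7] [ 533.3 -182.1   64. ]
near 147 fit [-49.3  62.1] y [-43.6  33. ]
sec 630 fit [ 24.5 103.9] y [-33.4  34.2]
gap 313 fit [-23.4 105.1] y [-34.5  33.1]
top 342 fit [ -0.5 143.9] y [-34.2  34. ]
```

View pics/s3.png

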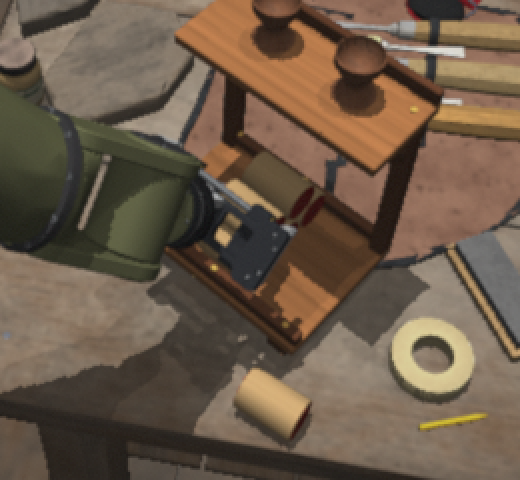

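The blank hangs just over the gap beside its neighbour, crop (245,205), and nothing is disturbed. I lower it straight down in small steps.

Emit:
{"method": "play_rows", "body": {
  "rows": [
    [-0.001,0.004,-0.005,0,0,0,0],
    [-0.001,0,-0.005,0,0,0,0],
    [0,0,0,0,0,0,0],
    [0,0,0,0,0,0,0]
  ]
}}

```text
time: 10.78
ee_pos: [564.8, -218.3, 95.5]
ee_rot: [179.9, -40.2, -2.4]
force: [2.2, -1.3, 7.1]
opening: 67.9
grasp_force: 30.0
```

Emit:
{"method": "play_rows", "body": {
  "rows": [
    [0,0,-0.005,0,0,0,0],
    [0,0,0,0,0,0,0],
    [0,0,0,0,0,0,0]
  ]
}}

```text
time: 11.15
ee_pos: [565.3, -218.4, 95.3]
ee_rot: [179.9, -40.3, -2.3]
force: [3.5, -0.4, 12.8]
opening: 67.6
grasp_force: 30.0
```

Emit:
{"method": "play_rows", "body": {
  "rows": [
    [0,0,0.004,0,0,0,0],
    [0,0,0,0,0,0,0.8],
    [0,0,0,0,0,0,1],
    [0,0,0,0,0,0,1],
    [0,0,0,0,0,0,1],
    [0,0,0,0,0,0,1]
  ]
}}

```text
time: 11.9
ee_pos: [563.7, -217.6, 93.6]
ee_rot: [-180.0, -40.0, -2.4]
force: [0.0, 0.0, 0.0]
opening: 93.4
grasp_force: 0.0
```

Emit:
{"method": "play_rows", "body": {
  "rows": [
    [-0.032,0.001,0.038,0,0,0,1],
    [-0.096,0.004,0.115,0,0,0,1],
    [-0.128,0.005,0.153,0,0,0,1],
    [-0.128,0.005,0.153,0,0,0,1],
    [-0.05,-0.1,0.1,0,0,0,1],
    [0,0,0,0,0,0,1]
  ]
}}

```text
time: 12.65
ee_pos: [476.7, -235.8, 207.2]
ee_rot: [179.9, -40.2, -2.4]
force: [0.0, 0.0, -1.5]
opening: 93.9
grasp_force: 0.0
```

```bash
python3 meas.py; python3 plan.py 0 5 431.5 -348.5 100
```

```text
[ 476.7 -235.8  207.2] [179.85 -40.16  -2.43] [-42.5  -1.2 116.9  41.1  38.9  23.1]
side [255, 212, 17, 14, 176] [ 607.4 -183.7  104.6] [ 607.7 -184.1  104.9]
side [275, 212, 17, 14, 180] [ 557.6 -184.   104.9] [ 558.7 -183.8  105.1]
side [325, 215, 14, 13, 135] [ 429.2 -316.3   23.4] [ 428.6 -315.9   23.7]
side [247, 225, 15, 14, 164] [ 631.8 -185.7   64.1] [ 631.9 -185.6   64.7]
side [266, 226, 16, 14, 165] [ 582.9 -184.    65. ] [ 582.9 -184.4   64. ]
side [285, 227, 16, 14, 170] [ 532.  -182.1   64.3] [ 532.  -182.1   64.3]
near 175 fit [-49.2  62. ] y [-44.   44.3]
sec 596 fit [ 24.9 103.9] y [-33.8  34. ]
gap 645 fit [-23.3 103.7] y [-35.   32.2]
top 335 fit [ -0.5 143.8] y [-33.3  32.7]
[ 476.8 -234.4  204.9] [-179.95  -40.     -2.47] shift [-0.226 -0.571 -0.525] turn [-0.021  0.889  0.159]
```

The first blank is seated in line with its neighbours. Now the second.

Emit:
{"method": "play_rows", "body": {
  "rows": [
    [-0.04,-0.1,0,-0.004,0.178,0.032,1],
    [-0.04,-0.12,0,-0.004,0.178,0.032,1],
    [-0.04,-0.12,-0.1,-0.004,0.178,0.032,1],
    [-0.05,-0.12,-0.1,-0.004,0.178,0.032,1],
    [-0.056,-0.111,-0.1,-0.005,0.178,0.031,1],
    [0,0,-0.1,0,0,0,1],
    [0,0,-0.12,0,0,0,1],
    [0,0,0,0,0,0,1],
    [0,0,0,0,0,0,1]
  ]
}}

```text
time: 13.88
ee_pos: [432.2, -348.6, 101.8]
ee_rot: [-180.0, 0.0, 5.1]
force: [0.2, -0.3, 0.1]
opening: 94.0
grasp_force: 0.0
```

```bash
python3 - <<'E'
from h import *
im,d,P,C,p,f=grab('wrist')
k=(P[...,2]>34)&(P[...,2]<60)&(d>0)&(abs(P[...,0]-431)<60)&(abs(P[...,1]+348)<60)
n,l,st,_=cv2.connectedComponentsWithStats(k.astype(np.uint8)); i=1+st[1:,4].argmax(); q=P[l==i]
print(len(q),cv2.minAreaRect(q[:,:2].astype(np.float32)),q[:,2].max())
E
python3 plan.py 0 5 431.5 -348.5 60
```

```text
5541 ((433.9347839355469, -350.2072448730469), (44.47901916503906, 68.6782455444336), 6.1805315017700195) 50.803885984578784
[ 432.2 -348.8  102.2] [ 1.7997e+02 -3.0000e-02  5.0600e+00] shift [-0.004  0.001 -0.211] turn [ 0.001  0.001 -0.001]
```

Emit:
{"method": "play_rows", "body": {
  "rows": [
    [0.003,-0.003,-0.2,0,0,0,1],
    [0,0,-0.16,0,0,0,1],
    [0,0,-0.115,0,0,0.015,1],
    [0,0,0,0,0,0,1],
    [0,0,0,0,0,0,0],
    [0,0,0,0,0,0,0],
    [0,0,0,0,0,0,0],
    [0,0,0,0,0,0,0],
    [0,0,0,0,0,0,0]
  ]
}}

```text
time: 15.05
ee_pos: [432.7, -349.8, 7.3]
ee_rot: [180.0, -0.0, 5.7]
force: [-0.1, 0.4, 7.4]
opening: 68.2
grasp_force: 30.0
```

Emit:
{"method": "play_rows", "body": {
  "rows": [
    [0,0,0.2,0,0,0,0],
    [0,0,0.25,0,0,0,0],
    [0,0,0.25,0,0,0,0],
    [0,0,0.25,0,0,0,0],
    [0,0,0.05,0,0,0,0],
    [0,0,0,0,0,0,0]
  ]
}}

```text
time: 15.8
ee_pos: [432.3, -349.4, 206.1]
ee_rot: [-180.0, 0.0, 5.7]
force: [0.5, -0.0, -1.9]
opening: 67.8
grasp_force: 30.0
```

```bash
python3 plan.py 40 -2.4 500 -215 210
```

```text
[ 432.3 -349.4  206.1] [-1.7999e+02  1.0000e-02  5.7100e+00] shift [0.339 0.672 0.019] turn [ 0.026 -0.889 -0.173]
```

Emit:
{"method": "play_rows", "body": {
  "rows": [
    [0.06,0.11,0.02,0.004,-0.148,-0.029,0],
    [0.06,0.11,0,0.004,-0.148,-0.029,0],
    [0.06,0.11,0,0.004,-0.148,-0.029,0],
    [0.06,0.11,0,0.005,-0.148,-0.029,0],
    [0.05,0.11,0,0.005,-0.148,-0.029,0],
    [0.05,0.12,0,0.004,-0.149,-0.028,0],
    [0,0,0,0,0,0,0],
    [0,0,0,0,0,0,0]
  ]
}}

```text
time: 16.8
ee_pos: [500.2, -215.7, 209.7]
ee_rot: [-179.9, -39.8, -2.4]
force: [0.4, -0.3, -0.5]
opening: 67.9
grasp_force: 30.0
```

```bash
python3 plan.py 40 -2.4 538.7 -216.8 198
```

```text
[ 500.2 -215.7  209.7] [-179.92  -39.84   -2.44] shift [ 0.192 -0.005 -0.059] turn [-0.001 -0.003 -0.   ]
```

Now to the pre-approach pose, then in along the tool axis, stopping about 8 mm short.

Emit:
{"method": "play_rows", "body": {
  "rows": [
    [0.096,-0.002,-0.03,0,-0.003,0,0],
    [0.096,-0.003,-0.03,0,0,0,0],
    [0,0,0,0,0,0,0],
    [0.07,-0.003,-0.083,0,0,0,0],
    [0.07,-0.003,-0.083,0,0,0,0],
    [0.06,-0.003,-0.072,0,0,0,0],
    [0.03,-0.001,-0.036,0,0,0,0],
    [0,0,0,0,0,0,0],
    [0,0,0,0,0,0,0]
  ]
}}

```text
time: 17.92
ee_pos: [584.6, -218.7, 144.3]
ee_rot: [-180.0, -40.1, -2.4]
force: [-0.3, -0.6, -0.5]
opening: 67.9
grasp_force: 30.0
```

```bash
python3 plan.py 40 -2.4 590.1 -219 136.7; python3 meas.py pp2.png s4.png
```

```text
[ 584.6 -218.7  144.3] [-179.96  -40.14   -2.44] shift [ 0.028 -0.002 -0.038] turn [-0.     0.003  0.   ]
[ 584.6 -218.7  144.3] [-179.96  -40.14   -2.44] [-31.8  14.8 108.5  43.8  27.2  26.2]
side [268, 193, 9, 10, 43] [ 586.8 -184.4  166.9] [ 578.3 -110.   204.3]
side [256, 212, 16, 14, 171] [ 607.4 -183.5  105.1] [ 606.8 -183.3  105.5]
side [275, 212, 17, 14, 178] [ 557.5 -183.7  105. ] [ 558.  -183.8  105.9]
side [247, 225, 16, 14, 164] [ 631.7 -185.6   64.1] [ 631.8 -185.5   64.5]
side [266, 226, 15, 14, 163] [ 582.9 -184.3   64.8] [ 583.  -184.1   64.2]
side [285, 227, 16, 14, 169] [ 532.1 -182.2   64. ] [ 532.  -182.2   63.7]
near 658 fit [-49.6  62.3] y [-44.   33.2]
gap 208 fit [-24.6 102.6] y [-33.3  31.5]
top 50 fit [ -5.1 152.9] y [-34.3  33.1]
```

View pics/pp2.png

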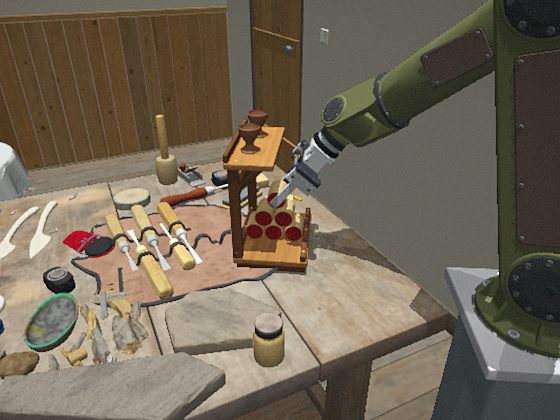

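The second blank hovers over the top gap at side pixel (275,195), with the five below in place and the cups standing.

Emit:
{"method": "play_rows", "body": {
  "rows": [
    [0.013,0,-0.012,0,0,0,0],
    [0.013,0,-0.012,0,0,0,0],
    [0,0,0,0,0,0,0],
    [0,0,0,0,0,0,0]
  ]
}}

```text
time: 18.52
ee_pos: [590.0, -218.4, 138.8]
ee_rot: [-179.9, -40.1, -2.4]
force: [-0.2, 0.1, -0.5]
opening: 67.6
grasp_force: 30.0
```

Emit:
{"method": "play_rows", "body": {
  "rows": [
    [0,0,-0.006,0,0,0,0],
    [0,0,0,0,0,0,0],
    [0,0,0,0,0,0,0]
  ]
}}

```text
time: 18.9
ee_pos: [590.0, -218.5, 137.7]
ee_rot: [-179.9, -40.1, -2.4]
force: [1.0, -0.4, -1.5]
opening: 67.9
grasp_force: 30.0
```

Emit:
{"method": "play_rows", "body": {
  "rows": [
    [0,0,-0.005,0,0,0,0],
    [0,0,0,0,0,0,0],
    [0,0,0,0,0,0,0]
  ]
}}

```text
time: 19.27
ee_pos: [590.0, -218.5, 136.7]
ee_rot: [-179.9, -40.1, -2.4]
force: [0.0, 0.4, -1.4]
opening: 67.8
grasp_force: 30.0
```

Emit:
{"method": "play_rows", "body": {
  "rows": [
    [0,0,-0.005,0,0,0,0],
    [0,0,0,0,0,0,0],
    [0,0,0,0,0,0,0]
  ]
}}

```text
time: 19.65
ee_pos: [590.0, -218.4, 135.7]
ee_rot: [-179.9, -40.1, -2.4]
force: [-0.0, 0.4, -0.9]
opening: 67.2
grasp_force: 30.0
```

```bash
python3 meas.py
```

```text
[ 590.  -218.4  135.7] [-179.94  -40.11   -2.45] [-31.4  16.2 108.1  44.9  26.4  25.3]
side [266, 196, 10, 10, 42] [ 591.6 -184.2  159.3] [ 589.2 -183.7  157.3]
side [255, 212, 17, 14, 172] [ 607.2 -183.6  105.8] [ 607.  -183.5  105.6]
side [275, 212, 16, 15, 178] [ 557.6 -183.4  105.4] [ 557.5 -183.6  105.8]
side [247, 225, 16, 14, 167] [ 631.8 -185.7   64.1] [ 631.8 -185.8   64.4]
side [265, 226, 17, 14, 168] [ 582.8 -184.4   64.7] [ 583.1 -184.6   63.7]
side [285, 227, 16, 14, 169] [ 532.1 -182.3   64.3] [ 532.  -181.6   64.8]
near 667 fit [-49.7  62.5] y [-44.2  33.4]
gap 226 fit [-24.5 103. ] y [-33.3  31.6]
top 203 fit [ -2.  147.4] y [-33.7  33. ]
```

Emit:
{"method": "play_rows", "body": {
  "rows": [
    [0.009,0,-0.005,0,0,0,0],
    [0,0,0,0,0,0,0],
    [0,0,0,0,0,0,0]
  ]
}}

```text
time: 20.12
ee_pos: [591.8, -218.4, 134.6]
ee_rot: [-179.9, -40.1, -2.4]
force: [-0.7, -0.4, -1.8]
opening: 67.7
grasp_force: 30.0
```

Emit:
{"method": "play_rows", "body": {
  "rows": [
    [0,0,-0.005,0,0,0,0],
    [0,0,0,0,0,0,0],
    [0,0,0,0,0,0,0]
  ]
}}

```text
time: 20.5
ee_pos: [591.8, -218.5, 133.7]
ee_rot: [-179.9, -40.1, -2.4]
force: [0.4, -0.2, -1.7]
opening: 67.8
grasp_force: 30.0
```

Emit:
{"method": "play_rows", "body": {
  "rows": [
    [0,0,-0.005,0,0,0,0],
    [0,0,0,0,0,0,0],
    [0,0,0,0,0,0,0]
  ]
}}

```text
time: 20.88
ee_pos: [591.9, -218.5, 132.8]
ee_rot: [-179.9, -40.1, -2.4]
force: [0.5, 0.9, -0.1]
opening: 67.5
grasp_force: 30.0
```

Emit:
{"method": "play_rows", "body": {
  "rows": [
    [0,0,-0.004,0,0,0,0],
    [0,0,0,0,0,0,0],
    [0,0,0,0,0,0,0]
  ]
}}

```text
time: 21.25
ee_pos: [592.0, -218.5, 132.6]
ee_rot: [-180.0, -40.2, -2.4]
force: [-3.5, 1.9, 7.2]
opening: 67.9
grasp_force: 30.0
```

```bash
python3 meas.py
```

```text
[ 592.  -218.5  132.6] [-179.96  -40.18   -2.43] [-31.3  16.7 108.   45.5  26.   24.7]
side [265, 197, 10, 10, 41] [ 594.3 -183.9  155.9] [ 591.7 -184.3  154.3]
side [255, 212, 17, 14, 178] [ 607.6 -184.   104.9] [ 607.8 -183.9  104.6]
side [275, 212, 16, 15, 178] [ 557.6 -183.7  106.6] [ 558.1 -183.4  106. ]
side [246, 225, 16, 14, 164] [ 631.8 -185.9   64.2] [ 631.8 -185.8   64.4]
side [265, 226, 17, 14, 168] [ 582.9 -184.2   63.8] [ 582.9 -184.3   64.1]
side [285, 227, 16, 14, 168] [ 531.9 -182.2   64.5] [ 531.9 -182.1   65.7]
near 668 fit [-49.6  62.4] y [-43.8  32.8]
gap 229 fit [-24.7 102.9] y [-33.8  31.8]
top 197 fit [  0.  144.3] y [-33.5  32.8]
```

Contact, and the fit is at the seat. I release, then back out along the tool axis.

Emit:
{"method": "play_rows", "body": {
  "rows": [
    [-0.001,0,0.002,0,0,0,0],
    [0,0,0,0,0,0,0.8],
    [0,0,0,0,0,0,1],
    [0,0,0,0,0,0,1],
    [0,0,0,0,0,0,1],
    [0,0,0,0,0,0,1]
  ]
}}

```text
time: 22.1
ee_pos: [591.5, -218.5, 132.2]
ee_rot: [-179.9, -40.1, -2.5]
force: [0.1, 0.4, -0.0]
opening: 94.1
grasp_force: 0.0
```

Emit:
{"method": "play_rows", "body": {
  "rows": [
    [-0.032,0.001,0.038,0,0,0,1],
    [-0.096,0.004,0.115,0,0,0,1],
    [-0.128,0.005,0.153,0,0,0,1],
    [-0.128,0.005,0.153,0,0,0,1],
    [-0.15,0.15,0.05,0,0,0,1],
    [-0.1,0.2,0,0,0,0,1],
    [0,0.2,0,0,0,0,1],
    [0,0,0,0,0,0,1],
    [0,0,0,0,0,0,1]
  ]
}}

```text
time: 23.22
ee_pos: [464.8, -105.8, 234.5]
ee_rot: [-180.0, -40.1, -2.4]
force: [0.6, -0.2, 0.2]
opening: 94.0
grasp_force: 0.0
```

```bash
python3 meas.py f1.png f2.png
```

```text
[ 464.8 -105.8  234.5] [-179.98  -40.15   -2.4 ] [-25.6 -13.9 123.9  26.3  35.1  49.9]
side [265, 197, 17, 15, 186] [ 582.  -183.5  146.2] [ 581.4 -183.4  146.7]
side [255, 212, 17, 14, 176] [ 607.6 -183.8  104.6] [ 607.6 -183.5  104.9]
side [275, 212, 17, 15, 178] [ 557.5 -183.6  105.4] [ 558.  -183.2  106. ]
side [247, 225, 15, 14, 163] [ 632.  -185.9   64.2] [ 632.  -185.7   64.1]
side [265, 226, 17, 14, 165] [ 582.9 -184.1   63.6] [ 583.  -184.3   65. ]
side [285, 227, 16, 14, 170] [ 532.  -182.2   63.6] [ 532.  -182.    63.8]
near 683 fit [-49.6  62.4] y [-43.2  33.3]
sec 81 fit [ 24.1 103.9] y [-34.3 -14. ]
gap 642 fit [-24.4 103.5] y [-34.8  32.1]
top 735 fit [-1.000e-01  1.445e+02] y [-34.4  32.8]
```

View pics/f1.png

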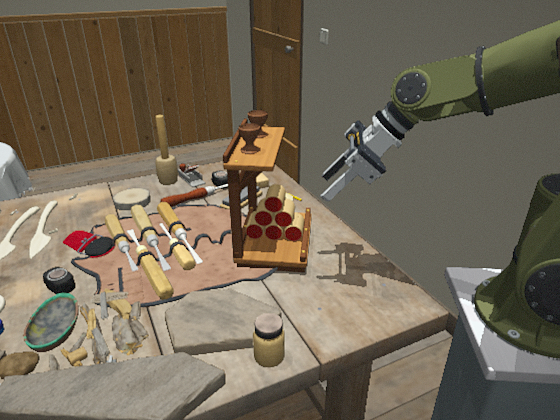

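View pics/f2.png

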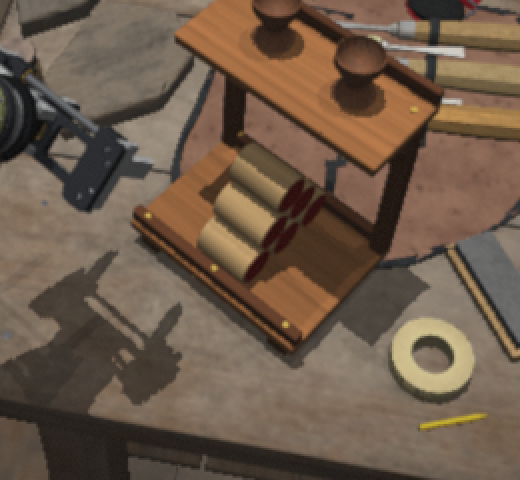

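The pyramid is complete: the side view shows the top blank at (273,204) with its ends in line. The cups and jar are standing and the arm is clear.

```bash
python3 -c "
from cell import job
print(job.job_done())"
```

```text
the job is handed in; nothing more can be done
None
```

I tipped the standing blank over and laid both blanks in their gaps, seated with ends in line to about 1–2 mm; the front bottom blank moved about 2 mm forward, the cups and jar still stand, and I handed the job in at about 23 s on the robot's clock.

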